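Push the carton home in its tray lane

ROBOT

A 6-joint arm with a two-finger parallel gripper is mounted at the origin on the work surface. World frame = base frame: x ahead of the robot, y to its left, z up, the work surface at z = 0. Lengths are in mm, angles in rad, forces in N, time in s.
With the tool pointing down it reaches from about 275 to 875 mm from the base axis. Payload 12.5 kg.
Tool frame: the origin (TCP) lies at the very end of the fingers, on their centre line; the grasp point (between the pads) lies env.grip_depth behind it (env.grip_depth is the distance from the TCP to the grasp point, in mm); z points along the fingers, y is the line along which they close (so a half turn about z gives the same grasp; the last joint's range is limited). The gripper opens to 85 mm and grips with 20 to 120 N. Pads are 22 mm wide; open, the fingers measure 114 mm over their backs; the gripper's body (76 mm by 85 mm) begins 54 mm behind the grasp point. The pads swing forward as they close: fully open they stand 13 mm farther back than shut.
Start: joints at [-1.215, 0.351, 1.652, -0, 1.139, -0.085], TCP at [234.681, -497.402, 231.29] pointing down, gripper open.
Joint ranges: [-2.75, 2.75], [-0.79, 2.1], [0.01, 2.65], [-1.57, 4.71], [0.07, 3.14], [-2.87, 2.87]. Speed limits (rad/s): [2.22, 2.22, 2.79, 3.14, 3.14, 3.14].

INTERFACE

Orientations are given as a unit quaternion [w, x, y, z].
In Python, from bench import env, imaging gives the robot as it stands.
- The arm moves only by the shell command python3 -m creep 'ROWS' [FORCE]. ROWS is JSON, a list of rows, each a list of 7 numbers: the closure, from -1 (fully open) to 1 (shut), then the shift along the tool's x, y, z in cm, then the turn, a rotation vector about the tool's x, y, z in degrees. In form: [[claw, x, y, z, ax, ay, az], ...]. A call has exactly 10 rows; each row is the pose to reach, as a shift and turn from the pose commanded when the call began, along the tool's axes at that moment; what a row does not reach only later rows make up. A row lasts 1/12 s, in which the tool goes at most 41.7 mm and 7.16 degrees, less where a joint would pass 70% of its speed; a pose out of reach is approached as far as the arm can. A call with a gripper value outside its range is refused whole. The fingers move at their own pace and stop on an object; FORCE is the grip in N (left out, the last holds). Time passes only in rows, so rows that repeat a pose let the fingers close, or fill a call up. It gives the time, the measured TCP pose, the force, the opening and the grip force at its end, in the units of the state.
- env.get_state(): the state, without advancing time (a new reading comes with each control period).
- imaging.get_image(name): name is "scene" or "side" or "wrist"; returns (picture, depth): 480x640x3 uint8, red, green, blue; 480x640 float32, mm along the optical axis (not along the pixel's ray), 0 where there is no reading.
- imaging.camera_params(name): a dict with "vfov" (degrees; the focal length in pixels is half the picture's height over the tangent of half this angle, whatever the lens; pixels are square), "cx", "cy" (the principal point, pixels), "dist_coeffs" ([k1, k2, p1, p2, k3] as OpenCV has them; the pictures are not rectified), "T" (4x4, takes a point from camera to world coordinates); the wrist camera has in their place "mount" (4x4, takes a point from camera to tool coordinates, whose origin is the TCP and whose axes are the flange's). Camera axes: x right, y down, z forward; pixel columns grow to the right and rows downward; lengths in mm; the calibration is good to about 2 mm. A picture is of the moment at which its call begins: read the wrist's pose just before it. camera_params takes no time and is no camera call.
- env.close_job(): hands the job in; it is judged then, once.
Trained networks look in the newest picture that a camera, given by its name, has taken for a name from the list of things; names that differ only in an ending like _2 or _b are one class to them, and where a whole thing is asked for, a point or a joint stands for the part that bears it (a point fixed in the world has none). Each returns a list of dicts, best first, with "conf" (0 to 1); they miss things now and then, are a little off and sometimes report something else, mostly with a low value. They report only what shows in the picture. A call takes as long as a camera call. They do not tell look-alikes from the thing itself.
- imaging.look_for(camera, label): "position" ([column, row] in pixels, amid what is visible of it).
- imaging.tip_of(camera, label): "position" ([column, row] in pixels: a listed point, or the origin of a listed thing).
The state is a dict: "clock": time; "joint_positions": joint angles; "joint_vel": joint speeds; "joint_torque": joint torques, N m; "tool_pos": TCP position; "tool_rot": TCP orientation; "ft_force": force on the tool from outside, world axes, zero at the start; "ft_torque": the same for the moment, N m; "width": opening from 0.0 (shut) to 1.0 (fully open); "finger_force": force on a finger pad.
Only numpy, scipy, OpenCV 4.12 (cv2) and the standard library are available. Lean on these libraries where they do the work, as an engineer would, in place of code of your own. Each camera call takes 0.05 s, during which the arm holds its last target. There are 200 camera calls.

TASK

Using only the outside of the fingers, nudge the cardboard carton on the plywood tray into line with the lane and push it down between the two aluminium rails until it sits squarely against the wooden stop. Nothing may touch either rail, neither the carton nor the gripper, and the carton must stay flat on the board: do not grip, lift or tip it. Leave everything else where it stands and draw back clear when done.

Things in the scene. Friction and masses are not known exactly. Their poses are not given: they have to be found in the camera images.
- tray: Plywood tray fixed on the table; board 8 mm thick, x -200 to +190, y -105 to +160 mm. Origin at table level on the lane's centre line, z up, +x the way to push. Bare apron from x=-200 to the lane's open mouth at x=-20; the lane, 110 mm between rails, centred on y=0, ends at the stop at x=+170. A strip beyond the +y rail holds a jar and a bottle.
- stop (a point): Middle of the near face of the wooden stop block that closes the lane: at tray x=+170, y=0, 25 mm above the table. The block is 126 mm wide, its top 42 mm above the table. Axes as the tray's.
- rail_a: Aluminium guide rail of the lane on the tray's +y side: 8 mm thick, inner face at tray y=+55, from tray x=-20 to +170, its top 26 mm above the table (18 mm above the board). Fixed to the tray; its frame is the tray's frame.
- rail_b: The same rail on the tray's -y side, inner face at tray y=-55. Its frame is the tray's frame.
- carton: Closed cardboard carton with paper tape strips, 100 mm long (x), 90 wide (y), 75 high (z), 0.2 to 0.41 kg. Loose on the apron before the lane's mouth, usually off to one side and a little turned; its +x end faces the mouth. Origin: centre of its underside, 8 mm above the table on the tray. Slides with ordinary friction. Squarely home, its origin is at tray x=+120.
- paint_jar: Small closed jar, 50 mm diameter, 60 mm high, on the tray's side strip. Origin: centre of underside. Leave alone.
- glue_bottle: Glue bottle, 42 mm diameter, 95 mm high, on the tray's side strip. Origin: centre of underside. Leave alone.
- paint_tin: Open brass-coloured tin, 80 mm diameter, 55 mm high, on the table beyond the tray. Origin: centre of underside. Leave alone.
- drill: Cordless drill lying on its side at the left of the table, about 220 by 205 mm, 60 mm high. Origin: under the middle of its motor housing. Leave alone.
- model_part: Small pink dome with a ball on a stalk, 68 mm across, 35 mm high, beyond the tray. Origin: centre of underside of the dome. Leave alone.
- brush: Brush lying on the table at the right. Origin: its underside near its middle. Leave alone.
- hardener: Bottle with black cap, 56 mm diameter, 150 mm high, standing at the right of the table. Origin: centre of underside. Leave alone.
Things that resemble listed ones, but are neither listed nor needed, are in the scene too. What is shaped like the carton but green, purple or red is not meant.

How it is judged:
By the outcome, as a careful person would: the job done as asked, in the order asked, and still so for the second after the job is handed in, with the robot touching nothing.
It also fails if it takes over 54 s, if anything falls off the work surface, if the arm or the gripper's body presses on something with over 40 N, if the wrist force passes 120 N, or if a joint passes its speed limit or range.

## Working session

There is one attempt and no reset: what is moved stays moved. The work goes in short steps, Python scripts to look and compute and a shell command to move; the robot and the scene stay as the last step left them, time stands still between calls to the robot, and variables do not carry over. Pictures are saved under pics/ and viewed, at most 10 in all, crops included, and the job is handed in when it is done.

```bash
ls; mkdir -p pics
cat > h.py <<'E'
import numpy as np,cv2
from bench import env,imaging
from scipy.spatial.transform import Rotation as R
def cam(n):
    p=imaging.camera_params(n); f=240/np.tan(np.radians(p["vfov"])/2)
    K=np.array([[f,0,p["cx"]],[0,f,p["cy"]],[0,0,1]]); return p,K,np.array(p["dist_coeffs"],float)
def tool():
    s=env.get_state(); q=s["tool_rot"]; T=np.eye(4); T[:3,:3]=R.from_quat([q[1],q[2],q[3],q[0]]).as_matrix(); T[:3,3]=s["tool_pos"]; return T
def T_of(n):
    p,_,_=cam(n); return np.array(p["T"]) if "T" in p else tool()@np.array(p["mount"])
def cloud(n,d,T,px):
    p,K,D=cam(n); px=np.atleast_2d(np.array(px,float))
    u=cv2.undistortPoints(px[:,None],K,D)[:,0]
    z=d[px[:,1].round().astype(int),px[:,0].round().astype(int)]
    return np.c_[u*z[:,None],z]@T[:3,:3].T+T[:3,3]
def onplane(n,T,px,h):
    p,K,D=cam(n); u=cv2.undistortPoints(np.array(px,float).reshape(-1,1,2),K,D)[:,0]
    r=np.c_[u,np.ones(len(u))]@T[:3,:3].T; o=T[:3,3]; return o+r*((h-o[2])/r[:,2])[:,None]
def proj(n,T,P):
    p,K,D=cam(n); Ti=np.linalg.inv(T); return cv2.projectPoints(np.array(P,float),cv2.Rodrigues(Ti[:3,:3])[0],Ti[:3,3],K,D)[0][:,0]
def save(n,im): cv2.imwrite(n,im[:,:,::-1])
E
python3 - <<'E'
from h import *
np.set_printoptions(suppress=True,precision=1)
ims={}
for n in("scene","side"):
    T=T_of(n); im,d=imaging.get_image(n); save(f"pics/{n}0.png",im); np.savez(f"{n}0.npz",im=im,d=d,T=T); print(n,T[:3,3])
    for l in("carton","tray","stop","rail_a","paint_jar","glue_bottle"):
        r=imaging.look_for(n,l); t=imaging.tip_of(n,l)
        for q in r[:3]: print(l,q["conf"],q["position"],cloud(n,d,T,q["position"])[0])
        for q in t[:3]: print(" tip",l,q["conf"],q["position"])
print(env.get_state(),env.grip_depth)
E
```

```text
pics
scene [1088.2  128.9  954. ]
carton 0.76 [242.7, 155.0] [ 339.4 -318.    75.5]
carton 0.69 [224.3, 211.7] [ 522.2 -291.3   73.5]
 tip carton 0.68 [230.9, 219.7]
 tip carton 0.65 [309.3, 251.9]
 tip carton 0.63 [202.1, 315.9]
tray 0.65 [359.3, 264.3] [533.2  48.7   8.8]
tray 0.29 [394.7, 280.7] [561.6 138.   25. ]
 tip tray 0.78 [354.5, 263.8]
stop 0.94 [357.7, 264.1] [532.8  44.8   7.2]
 tip stop 0.66 [423.5, 257.9]
rail_a 0.96 [388.6, 240.0] [451.6 100.7  17.8]
rail_a 0.78 [387.7, 281.2] [567.8 123.   25.6]
rail_a 0.2 [516.9, 296.9] [536.8 397.9  46.5]
paint_jar 0.81 [404.5, 214.3] [401.8 122.7  66.5]
 tip paint_jar 0.92 [404.9, 222.2]
glue_bottle 0.71 [368.2, 216.8] [435.9  41.8  69.6]
 tip glue_bottle 0.68 [365.9, 227.1]
side [ 266.2  708.7 1016.4]
carton 0.9 [479.9, 178.7] [ 299.3 -289.3   73.1]
carton 0.86 [347.2, 221.5] [519.3 -51.7  85.3]
carton 0.64 [281.6, 140.9] [ 266.2  708.7 1016.4]
 tip carton 0.87 [282.6, 151.3]
 tip carton 0.78 [346.3, 232.5]
 tip carton 0.74 [395.8, 175.0]
tray 0.7 [329.8, 296.1] [502.5  79.2   9.5]
 tip tray 0.73 [326.7, 276.4]
stop 0.66 [328.6, 292.4] [508.8  69.9   6.2]
 tip stop 0.57 [315.5, 343.3]
 tip stop 0.37 [440.4, 148.0]
rail_a 0.82 [352.9, 297.7] [456.4  75.3  25. ]
rail_a 0.79 [291.0, 296.0] [567.7 118.   25.9]
paint_jar 0.93 [380.9, 324.6] [380.6 141.4  74.1]
 tip paint_jar 0.71 [380.6, 336.4]
 tip glue_bottle 0.94 [381.7, 293.4]
{'clock': 1.3, 'joint_positions': array([-1.2,  0.4,  1.7,  0. ,  1.1, -0.1]), 'joint_vel': array([ 0.,  0., -0.,  0., -0.,  0.]), 'joint_torque': array([ -0. , -50.6, -29.2,  -0. ,   0. ,   0. ]), 'tool_pos': array([ 234.7, -497.4,  231.3]), 'tool_rot': array([-0. ,  1. ,  0.2,  0. ]), 'ft_force': array([ 0.3, -0.2,  0.8]), 'ft_torque': array([ 0., -0.,  0.]), 'finger_force': 0.0, 'width': 0.9992893655567691} 18.700000000000003
```

View pics/scene0.png

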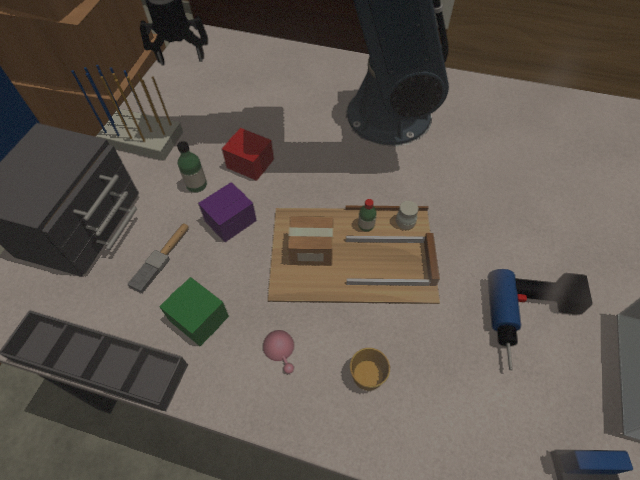

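View pics/side0.png

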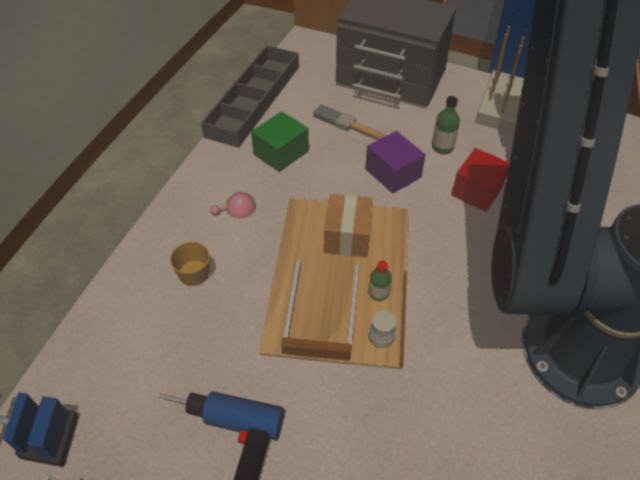

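The scene view shows the brown carton at (311,241), on the apron. The lane runs image-right between rails at rows 240 and 281, with the stop at (432,257). Jar and bottle stand on the near-robot strip at about (408,215) and (367,215). The side view agrees: carton (348,225), rails at columns 292 and 355, stop at row 347.

```bash
cat > fit.py <<'E'
from h import *
from scipy.optimize import least_squares
np.set_printoptions(suppress=True,precision=2)
def grid(n,f):
    z=np.load(f); v,u=np.mgrid[0:480,0:640]; px=np.c_[u.ravel(),v.ravel()]; P=cloud(n,z["d"],z["T"],px)
    ok=z["d"].ravel()>0; return P,ok,z["im"].reshape(-1,3).astype(int)
def box(P,ok,lo,hi,x,y): return P[ok&(P[:,2]>lo)&(P[:,2]<hi)&(P[:,0]>x[0])&(P[:,0]<x[1])&(P[:,1]>y[0])&(P[:,1]<y[1])]
def carton(P,ok,x=(430,590),y=(-150,60)):
    Q=box(P,ok,77,92,x,y); r=cv2.minAreaRect(Q[:,:2].astype(np.float32)); return r,len(Q),np.median(Q[:,2])
E
python3 - <<'E'
from fit import *
for n in("scene","side"):
    P,ok,im=grid(n,f"{n}0.npz")
    print(n,"carton",carton(P,ok))
    t=box(P,ok,3,60,(350,660),(-180,260)); 
    b=box(P,ok,6,11.5,(360,660),(-150,230)); r=cv2.minAreaRect(b[:,:2].astype(np.float32)); print(" board",r,len(b),np.median(b[:,2]))
    for nm,x in(("A",(430,490)),("B",(545,595))):
        q=box(P,ok,21,31,x,(30,190)); 
        if len(q)>9:
            c=np.polyfit(q[:,1],q[:,0],1); e=q[:,0]-np.polyval(c,q[:,1]); k=abs(e)<5
            c=np.polyfit(q[k,1],q[k,0],1); print(" rail",nm,len(q),"x@y=100",np.polyval(c,100),"slope",c[0],"y",q[:,1].min(),q[:,1].max(),"x band",np.percentile(q[k,0]-np.polyval(c,q[k,1]),[5,95]))
    q=box(P,ok,38,46,(440,610),(180,270)); r=cv2.minAreaRect(q[:,:2].astype(np.float32)); print(" stop",r,len(q))
E
```

```text
scene carton (((509.2804260253906, -31.206741333007812), (99.2128677368164, 191.43927001953125), 20.30838394165039), 1442, np.float64(82.39727552477729))
 board ((505.15460205078125, 23.582977294921875), (268.55780029296875, 384.28369140625), 13.899360656738281) 7676 7.913153677802143
 rail A 248 x@y=100 448.1770303834772 slope -0.22585711171315942 y 30.757251249607478 189.71639749848498 x band [-3.87  3.38]
 rail B 265 x@y=100 572.0526735054978 slope -0.2858199616937971 y 32.401310969901274 189.23473249732035 x band [-4.32  3.69]
 stop ((489.24554443359375, 209.8394012451172), (104.8673095703125, 18.43470573425293), 15.732343673706055) 300
side carton (((510.2951965332031, -37.02464294433594), (97.84249877929688, 189.1973876953125), 21.309532165527344), 1753, np.float64(83.30162560322424))
 board ((509.4769287109375, 39.16632080078125), (297.79998779296875, 380.8902893066406), 0.9018880724906921) 11181 8.496380813263045
 rail A 263 x@y=100 447.8122950725335 slope -0.27070368353448593 y 30.055070476230412 173.8387037721866 x band [-3.62  3.36]
 rail B 307 x@y=100 570.4783199007422 slope -0.278780678901991 y 30.765766976881764 189.35424786296232 x band [-3.81  4.  ]
 stop ((488.570556640625, 209.443603515625), (105.67220306396484, 21.317108154296875), 15.34371566772461) 536
```

```bash
cat >> fit.py <<'E'
def tray_fit(P,ok,g=(505,35,105.2)):
    # rail top points and stop top points vs model, robust
    def tr(p,Q): a=np.radians(p[2]); d=Q[:,:2]-p[:2]; return np.c_[d@[np.cos(a),np.sin(a)],d@[-np.sin(a),np.cos(a)]]
    Z=P[ok]; t=tr(g,Z)
    ra=Z[(abs(Z[:,2]-26)<4)&(abs(abs(t[:,1])-59)<14)&(t[:,0]>0)&(t[:,0]<160)]
    st=Z[(abs(Z[:,2]-42)<4)&(abs(t[:,1])<75)&(abs(t[:,0]-180)<25)]
    ft=lambda p: np.r_[abs(tr(p,ra)[:,1])-59, tr(p,st)[:,0]-180, (tr(p,st).min(0)[1]+tr(p,st).max(0)[1])/2*3]
    s=least_squares(ft,g,loss="soft_l1",f_scale=3); return s.x,len(ra),len(st),tr(s.x,st).min(0),tr(s.x,st).max(0),tr
E
python3 - <<'E'
from fit import *
for n in("scene","side"):
    P,ok,im=grid(n,f"{n}0.npz"); x,a,b,mn,mx,tr=tray_fit(P,ok); print(n,x,a,b,mn,mx)
    for lo,hi in((79,88),(20,88)):
        Z=P[ok&(P[:,2]>lo)&(P[:,2]<hi)]; t=tr(x,Z); k=(t[:,0]>-190)&(t[:,0]<-15)&(abs(t[:,1])<95)
        # exclude bottle
        print(lo,k.sum(),cv2.minAreaRect(t[k].astype(np.float32)),t[k].min(0),t[k].max(0))
    Z=P[ok&(P[:,2]>45)&(P[:,2]<115)];t=tr(x,Z);k=(t[:,0]>-60)&(t[:,0]<190)&(t[:,1]>60)&(t[:,1]<170)
    for z0,z1 in((50,74),(80,110)): kk=k&(Z[:,2]>z0)&(Z[:,2]<z1); print(" strip",z0,t[kk].min(0),t[kk].max(0))
E
```

```text
scene [499.67  25.14 106.23] 40 330 [171.22 -85.26] [189.76  31.32]
79 1400 ((-101.87953186035156, 3.5894813537597656), (93.34123229980469, 98.84481811523438), 89.85359191894531) [-151.3   -43.05] [-52.4   50.36]
20 2010 ((-82.8681869506836, -21.543792724609375), (141.78225708007812, 137.7016143798828), 88.9926986694336) [-151.3   -93.63] [-15.22  50.36]
 strip 50 [13.59 60.01] [155.42 108.58]
 strip 80 [23.7  62.47] [45.1  86.57]
side [499.17  25.87 105.7 ] 11 611 [169.07 -84.54] [190.39  33.84]
79 1705 ((-103.42967987060547, 2.3745994567871094), (90.20771789550781, 105.94796752929688), 89.9795150756836) [-156.41  -42.74] [-50.46  47.49]
20 2549 ((-85.95281219482422, -21.73412322998047), (138.7737579345703, 141.09266662597656), 89.66722106933594) [-156.41  -91.53] [-15.11  47.77]
 strip 50 [19.22 60.03] [153.27 110.56]
 strip 80 [22.79 65.26] [48.99 88.89]
```

```bash
sed -i 's/g=(505,35,105.2)/g=(526,32,105.2)/' fit.py
cat > meas.py <<'E'
from fit import *
for n in("scene","side"):
    P,ok,im=grid(n,f"{n}0.npz"); x,a,b,mn,mx,tr=tray_fit(P,ok); print(n,x,a,b,mn,mx)
    Z=P[ok&(P[:,2]>79)&(P[:,2]<88)]; t=tr(x,Z); k=(t[:,0]>-190)&(t[:,0]<-15)&(t[:,1]<75)&(t[:,1]>-90)
    print(k.sum(),cv2.minAreaRect(t[k].astype(np.float32)),t[k].min(0),t[k].max(0),np.median(t[k],0))
    Z=P[ok&(P[:,2]>45)&(P[:,2]<115)];t=tr(x,Z);k=(t[:,0]>-60)&(t[:,0]<190)&(t[:,1]>60)&(t[:,1]<170)
    for z0,z1 in((50,74),(80,110)): kk=k&(Z[:,2]>z0)&(Z[:,2]<z1); print(" strip",z0,t[kk].min(0),t[kk].max(0))
E
python3 meas.py
```

```text
scene [529.6   33.87 106.2 ] 466 360 [170.62 -62.78] [189.73  62.62]
1340 ((-101.91710662841797, 31.49658966064453), (86.9002914428711, 98.85669708251953), 89.99543762207031) [-151.35  -11.95] [-52.49  74.95] [-101.09   30.18]
 strip 50 [13.5  84.72] [155.32 139.84]
 strip 80 [-59.54  60.09] [ 45.01 117.76]
side [528.06  34.02 105.91] 575 651 [169.09 -62.94] [190.41  63.23]
1650 ((-103.39237976074219, 31.251434326171875), (105.91040802001953, 87.41881561279297), 0.03360220789909363) [-156.34  -12.44] [-50.43  74.97] [-99.18  31.28]
 strip 50 [-56.46  60.11] [153.66 140.11]
 strip 80 [-59.54  61.04] [ 49.32 118.81]
```

Run:
```python
from fit import *
p=(528.8,33.95,106.05)
for n in("scene","side"):
    P,ok,im=grid(n,f"{n}0.npz"); tr=tray_fit(P,ok)[-1]
    Z=P[ok&(P[:,2]>78)&(P[:,2]<89)]; t=tr(p,Z); k=(t[:,0]>-190)&(t[:,0]<-30)&(t[:,1]<105)&(t[:,1]>-90); t=t[k]
    r=cv2.minAreaRect(t.astype(np.float32)); print(n,k.sum(),r)
    # edge slope fits: max/min y per x-bin ; max/min x per y-bin
    for s in(1,-1):
        xs=np.arange(-140,-65,6); e=[(s*(s*t[abs(t[:,0]-c)<4,1]).max()) for c in xs]; print(" yedge",s,np.degrees(np.arctan(np.polyfit(xs,e,1)[0])),np.round(e,0))
        ys=np.arange(0,70,6); e=[(s*(s*t[abs(t[:,1]-c)<4,0]).max()) for c in ys]; print(" xedge",s,-np.degrees(np.arctan(np.polyfit(ys,e,1)[0])),np.round(e,0))
a=np.radians(p[2]); Rt=np.array([[np.cos(a),-np.sin(a)],[np.sin(a),np.cos(a)]])
T=tool(); print(T)
for q in((-102,33),(120,0),(-102,110)): print(q,Rt@q+p[:2])
```

```text
scene 1423 ((-102.30699920654297, 33.71533966064453), (98.84481811523438, 93.36881256103516), 0.09678163379430771)
 yedge 1 -1.6432521594363863 [80. 80. 80. 77. 77. 76. 78. 77. 76. 76. 78. 77. 79.]
 xedge 1 0.11169603764874299 [-53. -53. -53. -53. -53. -53. -53. -53. -53. -53. -53. -53.]
 yedge -1 -0.2737489685254059 [-11. -12. -12. -12. -13. -13. -12. -12. -12. -12. -12. -13. -12.]
 xedge -1 0.2855814221024772 [-150. -150. -151. -151. -151. -152. -152. -150. -150. -151. -151. -151.]
side 1732 ((-102.98583984375, 33.70103073120117), (90.20772552490234, 105.9479751586914), 89.63446044921875)
 yedge 1 -0.6884436769018953 [79. 77. 78. 78. 78. 79. 79. 78. 78. 78. 78. 77. 77.]
 xedge 1 -0.3812591635712363 [-51. -52. -51. -50. -51. -52. -52. -50. -50. -52. -52. -50.]
 yedge -1 -0.5760659913601113 [-10. -11. -11. -10. -11. -11. -11. -11. -11. -11. -12. -11. -11.]
 xedge -1 -0.03997327902291791 [-154. -153. -151. -154. -156. -156. -153. -154. -154. -153. -153. -153.]
[[   0.9     0.43    0.    234.68]
 [   0.43   -0.9     0.   -497.4 ]
 [   0.     -0.     -1.    231.28]
 [   0.      0.      0.      1.  ]]
(-102, 33) [525.29 -73.2 ]
(120, 0) [495.62 149.27]
(-102, 110) [451.29 -94.49]
```

```bash
python3 -m creep '[[0,3.6,-2.7,0,0,0,1],[0,7.2,-5.4,0,0,0,2],[0,10.8,-8.1,0,0,0,3],[0,14.4,-10.8,0,0,0,4],[0,18,-13.5,0,0,0,5],[0,21.6,-16.2,0,0,0,6],[0,25.2,-18.9,0,0,0,7],[0,28.8,-21.6,0,0,0,8],[0,32.4,-24.3,0,0,0,9],[0,36.3,-27.3,0,0,0,9.2]]' 20
cat > where.py <<'E'
from h import *
np.set_printoptions(suppress=True,precision=1)
p=np.array((528.8,33.95)); a=np.radians(106.05); Rt=np.array([[np.cos(a),-np.sin(a)],[np.sin(a),np.cos(a)]])
T=tool(); s=env.get_state(); print("t",s["clock"],"tray xy",Rt.T@(T[:2,3]-p),"z",T[2,3],"toolx yaw in tray",(np.degrees(np.arctan2(T[1,0],T[0,0]))-106.05),"tilt",T[:3,2],"F in tray",Rt.T@s["ft_force"][:2],s["ft_force"][2],"w",s["width"])
E
python3 where.py
```

```text
clock: 2.13
tool_pos: [429.8, -127.0, 231.6]
tool_rot: [0.0, 0.99, 0.139, 0.0]
ft_force: [0.9, -0.7, 0.2]
width: 0.502
finger_force: 0.0
t 2.1333 tray xy [-127.3  139.6] z 231.58272660439343 toolx yaw in tray -90.06221741997928 tilt [ 0. -0. -1.] F in tray [-0.9 -0.6] 0.23087402056829864 w 0.501863852971815
```

```bash
python3 -m creep '[[0,0,0,1,0,0,0],[0,0,0,2,0,0,0],[0,0,0,3,0,0,0],[0,0,0,4,0,0,0],[0,0,0,5,0,0,0],[0,0,0,6,0,0,0],[0,0,0,7,0,0,0],[0,0,0,8,0,0,0],[0,0,0,8,0,0,0],[0,0,0,8,0,0,0]]' >/dev/null
python3 where.py
python3 - <<'E'
from fit import *
T=T_of("wrist"); im,d=imaging.get_image("wrist"); np.savez("wrist1.npz",im=im,d=d,T=T)
save("pics/w1.png",im)
P,ok,_=grid("wrist","wrist1.npz")
tr=tray_fit(*grid("scene","scene0.npz")[:2])[-1]; p=(528.8,33.95,106.05)
Z=P[ok&(P[:,2]>78)&(P[:,2]<90)]; t=tr(p,Z); k=(t[:,0]>-190)&(t[:,0]<-30)&(t[:,1]<105)&(t[:,1]>-90); t=t[k]
print(len(t)); 
if len(t)>50: print(cv2.minAreaRect(t.astype(np.float32)),t.min(0),t.max(0))
E
```

```text
t 2.9667 tray xy [-129.  141.] z 150.8409471152371 toolx yaw in tray -90.00583931177827 tilt [-0.  0. -1.] F in tray [-0.6 -0.1] 1.0369946644573078 w 0.4963009815312983
27252
((-103.82939147949219, 47.248050689697266), (62.08369827270508, 101.15768432617188), 89.46383666992188) [-154.43   15.76] [-53.34  78.19]
```

View pics/w1.png

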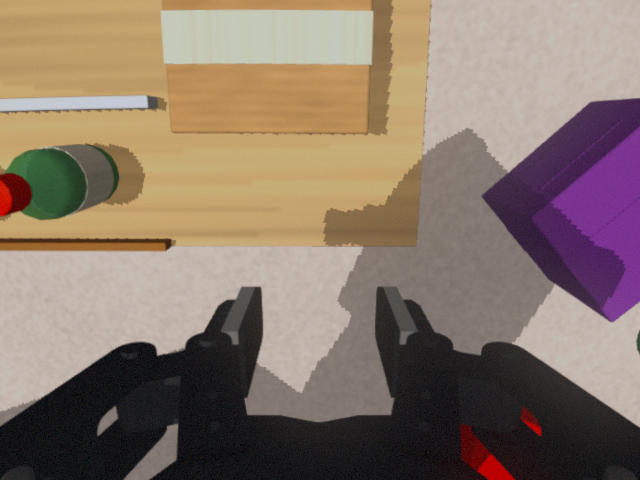

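The wrist view shows the carton top from columns 165 to 372, lower edge at row 132, practically parallel to the rail (end at (155,102)). The bottle is at (55,180), well left of where the fingers will work.

```bash
python3 -c "
from h import *
print(np.round(imaging.camera_params('wrist')['mount'],1))"
python3 -m creep '[[0,1,-1,1,0,0,0],[0,2,-2,2.5,0,0,0],[0,2.6,-2.5,4,0,0,0],[0,2.6,-2.5,5.5,0,0,0],[0,2.6,-2.5,7,0,0,0],[0,2.6,-2.5,8.5,0,0,0],[0,2.6,-2.5,10,0,0,0],[0,2.6,-2.5,11.5,0,0,0],[0,2.6,-2.5,12.8,0,0,0],[0,2.6,-2.5,12.8,0,0,0]]' >/dev/null; python3 where.py
```

```text
[[   0.    -1.    -0.3   67. ]
 [   1.     0.     0.     0. ]
 [  -0.    -0.3    1.  -141.7]
 [   0.     0.     0.     1. ]]
t 3.85 tray xy [-103.6  115.2] z 21.997946184613394 toolx yaw in tray -89.98799102647406 tilt [-0.  0. -1.] F in tray [0.4 1. ] -0.42501800337253 w 0.49831776041260745
```

```bash
python3 -m creep '[[0,1,0,0,0,0,0],[0,1.8,0,0,0,0,0],[0,2.3,0,0,0,0,0],[0,2.6,0,0,0,0,0],[0,3,0,0,0,0,0],[0,3.4,0,0,0,0,0],[0,3.8,0,0,0,0,0],[0,4.2,0,0,0,0,0],[0,4.6,0,0,0,0,0],[0,5,0,0,0,0,0]]' >/dev/null; python3 where.py
cat > look.py <<'E'
import sys
from fit import *
p=(528.8,33.95,106.05); a=np.radians(p[2])
def tr(Q): d=Q[:,:2]-p[:2]; return np.c_[d@[np.cos(a),np.sin(a)],d@[-np.sin(a),np.cos(a)]]
x0,x1=float(sys.argv[1]),float(sys.argv[2])
for n in sys.argv[3:]:
    T=T_of(n); im,d=imaging.get_image(n); np.savez(f"{n}.npz",im=im,d=d,T=T); save(f"pics/{n}_{x0}.png",im)
    P,ok,im=grid(n,f"{n}.npz"); t=tr(P); br=(im[:,0]>im[:,2]+12)  # brown/cream, not dark gripper
    k=ok&(abs(P[:,2]-83)<5)&(t[:,0]>x0)&(t[:,0]<x1)&(abs(t[:,1])<95)&br; t=t[k]
    print(n,k.sum(),"rect",cv2.minAreaRect(t.astype(np.float32)),"x",np.percentile(t[:,0],[.5,99.5]),"y",np.percentile(t[:,1],[.5,99.5]))
E
python3 look.py -190 -20 scene side wrist
```

```text
t 4.6833 tray xy [-104.    64.4] z 23.293063798155618 toolx yaw in tray -89.99713354896113 tilt [-0.  0. -1.] F in tray [0.7 3.3] 1.7089932723348031 w 0.5014895505546395
scene 1517 rect ((-100.48252868652344, 18.31896209716797), (111.24141693115234, 118.2447509765625), 1.7868845462799072) x [-150.71  -52.82] y [-39.39  72.96]
side 1652 rect ((-100.20735168457031, 18.766300201416016), (115.95639038085938, 107.11930084228516), 89.6119155883789) x [-151.91  -48.88] y [-38.54  69.99]
wrist 159341 rect ((-104.54803466796875, 25.098262786865234), (103.9487533569336, 115.29141998291016), 89.98114776611328) x [-153.22  -54.5 ] y [-25.8  49.8]
```

```bash
python3 -m creep '[[0,0.2,0,0,0,0,0],[0,0.4,0,0,0,0,0],[0,0.6,0,0,0,0,0],[0,0.6,0,0,0,0,0],[0,0.2,0,0,0,0,0],[0,-0.4,0,0,0,0,0],[0,-1.4,0,0,0,0,0],[0,-2.6,0,0,0,0,0],[0,-4,0,0,0,0,0],[0,-4.5,0,0,0,0,0]]' >/dev/null; python3 where.py
python3 -m creep '[[0,-4.5,0,-2,0,0,0],[0,-4.5,0,-5,0,0,0],[0,-4.5,0,-8,0,0,0],[0,-4.5,0,-11,0,0,0],[0,-4.5,0,-13,0,0,0],[0,-4.5,0,-13,0,0,0],[0,-4.5,0,-13,0,0,0],[0,-4.5,0,-13,0,0,0],[0,-4.5,0,-13,0,0,0],[0,-4.5,0,-13,0,0,0]]' >/dev/null; python3 where.py
python3 look.py -190 -20 scene side wrist
```

```text
t 5.6667 tray xy [-103.6  112. ] z 23.160687562245254 toolx yaw in tray -90.02643634297499 tilt [-0.  0. -1.] F in tray [-0.9 -0.4] 0.35391824030390623 w 0.5032777768958316
t 6.5 tray xy [-103.7  155.2] z 152.34131458583127 toolx yaw in tray -89.9910302734221 tilt [-0.  0. -1.] F in tray [-0.6 -0.4] -0.24048551527381504 w 0.5058550545656924
scene 1509 rect ((-102.01026153564453, 0.688232421875), (98.65961456298828, 92.87773895263672), 0.38658156991004944) x [-150.75  -52.84] y [-45.34  45.51]
side 1704 rect ((-102.3566665649414, 0.6573905944824219), (89.96012115478516, 105.78024291992188), 89.75264739990234) x [-153.19  -50.69] y [-43.64  45.28]
wrist 7298 rect ((-103.8109130859375, 37.81235122680664), (15.837862968444824, 100.22480010986328), 89.96695709228516) x [-153.06  -54.74] y [30.27 45.36]
```

```bash
python3 -m creep '[[0,2,1.2,0,0,0,-6],[0,4,2.4,0,0,0,-12],[0,6,3.6,0,0,0,-18],[0,8,4.8,0,0,0,-24],[0,10,6,0,0,0,-30],[0,12,7.2,0,0,0,-36],[0,14,8,0,0,0,-42],[0,15.5,8.6,0,0,0,-48],[0,15.5,8.6,0,0,0,-54],[0,15.5,8.6,0,0,0,-60]]' >/dev/null; python3 where.py
python3 -m creep '[[0,0,0,0,0,0,-6],[0,0,0,0,0,0,-12],[0,0,0,0,0,0,-18],[0,0,0,0,0,0,-24],[0,0,0,0,0,0,-30],[0,0,0,0,0,0,-30],[0,0,0,0,0,0,-30],[0,0,0,0,0,0,-30],[0,0,0,0,0,0,-30],[0,0,0,0,0,0,-30]]' >/dev/null; python3 where.py; python3 look.py -191 -20 wrist
```

```text
t 7.4833 tray xy [-190.1   -0.7] z 152.40952494415063 toolx yaw in tray -29.685765203384264 tilt [-0.  0. -1.] F in tray [ 0.9 -0.5] 0.5516997797087244 w 0.5025801981332313
t 8.3167 tray xy [-189.9   -0.3] z 153.20960039721618 toolx yaw in tray -0.07937649867739083 tilt [-0.  0. -1.] F in tray [0.2 0.3] 0.3973779982089126 w 0.4996555537575634
wrist 31283 rect ((-109.27580261230469, 0.21858978271484375), (90.86285400390625, 89.90694427490234), 89.84428405761719) x [-153.57  -65.26] y [-44.21  44.4 ]
```

View pics/wrist_-191.0.png

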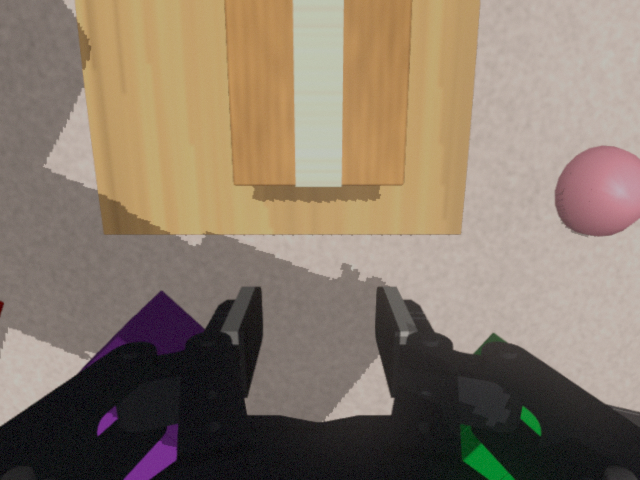

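The wrist view shows the carton centred (columns 233–405, rear edge row 185) and square to the board, whose end edge runs (104,235)–(462,235). The purple box's corner at (160,290) and the green one at (495,335) are behind; I'll check clearance to them.

Run:
```python
from fit import *
z=np.load("wrist.npz"); p=(528.8,33.95,106.05); a=np.radians(p[2])
tr=lambda Q:(np.array(Q)[:,:2]-p[:2])@np.array([[np.cos(a),-np.sin(a)],[np.sin(a),np.cos(a)]])
print("board corners",tr(onplane("wrist",z["T"],[(104,235),(462,235),(77,0),(480,0)],8)))
print("purple, green",cloud("wrist",z["d"],z["T"],[(160,297),(165,330),(494,340),(500,350)]),tr(cloud("wrist",z["d"],z["T"],[(160,297),(165,330),(494,340),(500,350)])))
```

```text
board corners [[-200.73  158.75]
 [-200.89 -105.31]
 [ -42.01  157.24]
 [ -43.88 -104.25]]
purple, green [[ 481.6  -238.81   10.36]
 [ 497.36 -247.41   38.65]
 [ 741.83 -203.28    9.15]
 [ 621.26 -123.35  205.93]] [[-249.07  120.77]
 [-261.7   108.  ]
 [-286.88 -139.14]
 [-176.74  -45.36]]
```

```bash
python3 -m creep '[[0,0,0,1.5,0,0,0],[0,0,0,3.5,0,0,0],[0,0,0,5.5,0,0,0],[0,0,0,7.5,0,0,0],[0,0,0,9.5,0,0,0],[0,0,0,11.5,0,0,0],[0,0,0,13,0,0,0],[0,0.7,0,13,0,0,0],[0,1.4,0,13,0,0,0],[0,1.7,0,13,0,0,0]]' >/dev/null; python3 where.py
python3 -m creep '[[0,0.4,0,0,0,0,0],[0,0.8,0,0,0,0,0],[0,1.3,0,0,0,0,0],[0,2,0,0,0,0,0],[0,2.8,0,0,0,0,0],[0,3.6,0,0,0,0,0],[0,4.4,0,0,0,0,0],[0,5.2,0,0,0,0,0],[0,5.8,0,0,0,0,0],[0,6,0,0,0,0,0]]' >/dev/null; python3 where.py; python3 look.py -140 20 scene side wrist
```

```text
t 9.2 tray xy [-172.1   -0.6] z 24.18275449828976 toolx yaw in tray 0.012041980625667748 tilt [ 0. -0. -1.] F in tray [-0.3  0.2] 0.3610809823579208 w 0.49825710423943753
t 10.0333 tray xy [-111.8   -0.1] z 23.21232898066508 toolx yaw in tray 0.04620415120635357 tilt [-0.  0. -1.] F in tray [-2.5  0.9] -0.02302464238685087 w 0.5031340986239251
scene 1410 rect ((-47.28411865234375, -3.8135719299316406), (102.43790435791016, 102.74100494384766), 89.81085205078125) x [-95.03   3.33] y [-44.92  45.76]
side 1999 rect ((-58.56291961669922, 1.5632743835449219), (130.41400146484375, 111.20816802978516), 0.3704946041107178) x [-119.81    4.57] y [-46.92  49.03]
wrist 141806 rect ((-73.26705932617188, -0.1554718017578125), (103.46292114257812, 115.34658813476562), 0.09427864104509354) x [-100.54  -22.56] y [-44.43  44.8 ]
```

```bash
python3 -m creep '[[0,0.8,0,0,0,0,0],[0,1.6,0,0,0,0,0],[0,2.5,0,0,0,0,0],[0,3.5,0,0,0,0,0],[0,4.5,0,0,0,0,0],[0,5.5,0,0,0,0,0],[0,6.5,0,0,0,0,0],[0,7.4,0,0,0,0,0],[0,7.9,0,0,0,0,0],[0,8,0,0,0,0,0]]' >/dev/null; python3 where.py; python3 look.py -60 110 scene side wrist
```

```text
t 11.0167 tray xy [-31.9  -0.2] z 23.303926808557094 toolx yaw in tray 0.062013167640415645 tilt [-0.  0. -1.] F in tray [-1.  -0.2] -0.1373391905577922 w 0.5015119520545773
scene 1357 rect ((33.700050354003906, -5.218132019042969), (104.87256622314453, 101.12960815429688), 88.72176361083984) x [-13.07  83.45] y [-44.79  44.74]
side 2268 rect ((21.902118682861328, 19.33367919921875), (151.2498321533203, 127.59281921386719), 89.96754455566406) x [-39.96  84.19] y [-48.09  49.55]
wrist 141195 rect ((6.199623107910156, -0.06775283813476562), (115.95701599121094, 103.9954605102539), 89.94567108154297) x [-21.49  57.05] y [-45.68  44.71]
```

View pics/scene_-60.0.png

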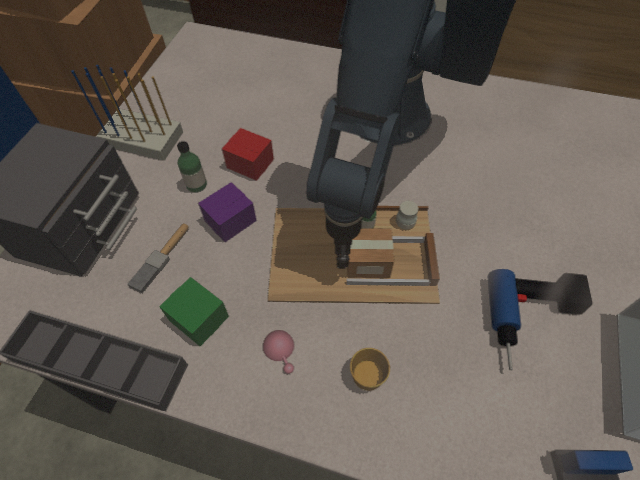

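The carton (columns 350–393, row 258) is inside the lane, clear of both rails, jar and bottle standing.

```bash
python3 -m creep '[[0,0.8,0,0,0,0,0],[0,1.6,0,0,0,0,0],[0,2.5,0,0,0,0,0],[0,3.4,0,0,0,0,0],[0,4.3,0,0,0,0,0],[0,5.2,0,0,0,0,0],[0,6.1,0,0,0,0,0],[0,7,0,0,0,0,0],[0,7.6,0,0,0,0,0],[0,7.8,0,0,0,0,0]]' >/dev/null; python3 where.py
python3 -m creep '[[0,0.1,0,0,0,0,0],[0,0.2,0,0,0,0,0],[0,0.3,0,0,0,0,0],[0,0.4,0,0,0,0,0],[0,0.5,0,0,0,0,0],[0,0.6,0,0,0,0,0],[0,0.7,0,0,0,0,0],[0,0.8,0,0,0,0,0],[0,0.8,0,0,0,0,0],[0,0.8,0,0,0,0,0]]' >/dev/null; python3 where.py; python3 look.py 30 172 scene
```

```text
t 12.0 tray xy [46.1 -0.2] z 23.319627886747128 toolx yaw in tray 0.05565767330816129 tilt [-0.  0. -1.] F in tray [-2.8  0.1] 0.9770520778662589 w 0.4979361787525019
t 12.8333 tray xy [53.2 -0.2] z 23.26612952221713 toolx yaw in tray 0.0036893924317524807 tilt [-0.  0. -1.] F in tray [-0.8 -1.1] 1.8376519489289034 w 0.5020971143266438
scene 1296 rect ((117.9937515258789, -4.7172088623046875), (103.46793365478516, 101.20906066894531), 89.17616271972656) x [ 74.78 168.25] y [-45.06  44.38]
```

```bash
for i in 1 2; do python3 -m creep '[[0,0.03,0,0,0,0,0],[0,0.06,0,0,0,0,0],[0,0.09,0,0,0,0,0],[0,0.12,0,0,0,0,0],[0,0.15,0,0,0,0,0],[0,0.18,0,0,0,0,0],[0,0.2,0,0,0,0,0],[0,0.2,0,0,0,0,0],[0,0.2,0,0,0,0,0],[0,0.2,0,0,0,0,0]]' >/dev/null; python3 where.py; done
```

```text
t 13.7167 tray xy [55.1 -0.2] z 23.240359091140412 toolx yaw in tray 0.005226446687103703 tilt [-0.  0. -1.] F in tray [-1.4  1. ] -1.0178082991974 w 0.5001309222288288
t 14.55 tray xy [56.  -0.2] z 23.459793217543382 toolx yaw in tray 0.00466849408964265 tilt [ 0. -0. -1.] F in tray [-11.6   2.5] 0.6815367502747927 w 0.500939496610987
```

```bash
python3 -m creep '[[0,0.03,0,0,0,0,0],[0,0.05,0,0,0,0,0],[0,0.05,0,0,0,0,0],[0,0.05,0,0,0,0,0],[0,0.05,0,0,0,0,0],[0,0.05,0,0,0,0,0],[0,0.05,0,0,0,0,0],[0,0.05,0,0,0,0,0],[0,0.05,0,0,0,0,0],[0,0.05,0,0,0,0,0]]' >/dev/null; python3 where.py
python3 -m creep '[[0,-0.1,0,0,0,0,0],[0,-0.3,0,0,0,0,0],[0,-0.8,0,0,0,0,0],[0,-1.6,0,0,0,0,0],[0,-2.6,0,0,0,0,0],[0,-3.8,0,0,0,0,0],[0,-5,0,0,0,0,0],[0,-6.2,0,0,0,0,0],[0,-7.4,0,0,0,0,0],[0,-8,0,0,0,0,0]]' >/dev/null
python3 -m creep '[[0,0,0,-1,0,0,0],[0,0,0,-3,0,0,0],[0,0,0,-5,0,0,0],[0,0,0,-7.5,0,0,0],[0,0,0,-10,0,0,0],[0,0,0,-12.5,0,0,0],[0,-1,0,-15,0,0,0],[0,-3,0,-15,0,0,0],[0,-5,0,-15,0,0,0],[0,-5,0,-15,0,0,0]]' >/dev/null; python3 where.py; python3 look.py 31 172 scene side wrist
```

```text
t 15.3833 tray xy [56.1 -0.2] z 23.568819975641638 toolx yaw in tray 0.011750464502966906 tilt [ 0. -0. -1.] F in tray [-15.6   4.1] 3.097977505659379 w 0.5000661399736196
t 17.05 tray xy [-74.6  -0.4] z 174.59241325279675 toolx yaw in tray -0.06291568457220365 tilt [ 0. -0. -1.] F in tray [0.1 0.2] -0.7025163346247286 w 0.49699658326223795
scene 1531 rect ((121.36941528320312, -0.13877105712890625), (101.10994720458984, 93.3179931640625), 0.08321443200111389) x [ 71.41 170.54] y [-45.24  44.93]
side 2377 rect ((101.69307708740234, 25.282012939453125), (140.05752563476562, 139.59091186523438), 0.09952370077371597) x [ 70.51 170.6 ] y [-43.66  45.79]Traceback (most recent call last):
  File "look.py", line 10, in <module>
    print(n,k.sum(),"rect",cv2.minAreaRect(t.astype(np.float32)),"x",np.percentile(t[:,0],[.5,99.5]),"y",np.percentile(t[:,1],[.5,99.5]))
                                                                     ~~~~~~~~~~~~~^^^^^^^^^^^^^^^^^^
    return _quantile_unchecked(
        a, q, axis, out, overwrite_input, method, keepdims, weights)
    return _ureduce(a,
                    func=_quantile_ureduce_func,
    ...<5 lines>...
                    overwrite_input=overwrite_input,
                    method=method)
    r = func(a, **kwargs)
    result = _quantile(arr,
                       quantiles=q,
    ...<2 lines>...
                       out=out,
                       weights=wgt)
    slices_having_nans = np.isnan(arr[-1, ...])
                                  ~~~^^^^^^^^^
IndexError: index -1 is out of bounds for axis 0 with size 0
```

View pics/wrist_31.0.png

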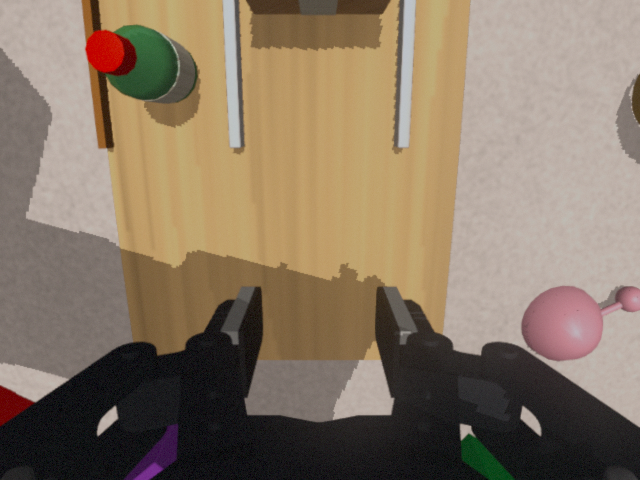

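View pics/side_31.0.png

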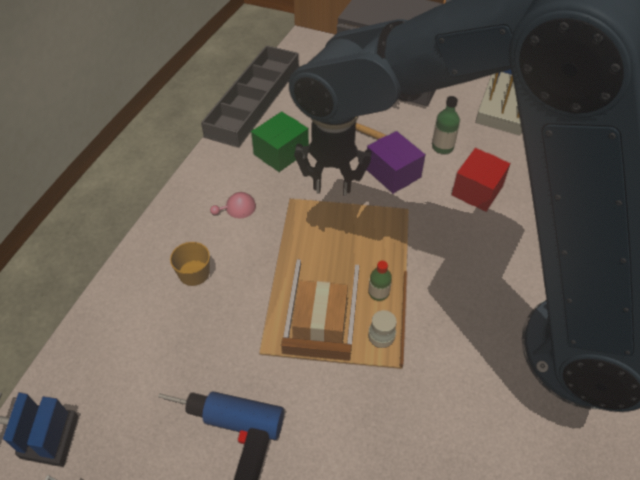

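The side view shows the carton (320,312) square against the stop (318,347), between the rails and touching neither. The bottle (381,282) and jar (383,328) have not moved. The wrist view shows the gripper clear of everything, with gaps on both sides of the carton (rails at columns 232 and 407). The carton measures x = 71–170.5, y = ±45, yaw about 0.1°.

```bash
python3 -c "
from bench import env
print(env.close_job())"
```

```text
the job is handed in; nothing more can be done
None
```

The carton is squarely home against the stop, flat on the board and clear of both rails, the arm is drawn back, and the job is handed in at about 17 s on the robot's clock.

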